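Clip the leaning tub in and open its push-and-turn cap

TASK

First swing the keeper bar down across the leaning tub until it snaps fully home in its catch, so that the tub cannot spin. Then press the tub's child-resistant cap down hard along its leaning axis and, keeping it pressed, turn it anticlockwise until it is free; let go so that it springs up and stays open. Leave the bar shut and the other things on the bench where they are.

Things in the scene. Friction and masses are not known exactly. Their poses are not given: they have to be found in the camera images.
- cradle: aluminium tub cradle fixed to the bench: base plate 210 x 220 mm, 12 mm thick, a socket leaning 30 degrees towards the cradle's -x side, and two upright posts 170 mm tall at its x = +45 mm, y = -100 and +102 mm. Origin on the bench surface under the cradle, z up; its -x side faces roughly to the robot
- tub_mid (a point): half-way up the axis of the white plastic tub (96 mm across, 107 mm tall) that stands in the leaning socket; z axis along the tub's axis, out of the cap. The tub spins easily in the socket (0.04 N m, 34 degrees each way, along with the cap) until the keeper bar is shut: a tongue on the bar then stands between two ribs of the tub. Do not turn the tub before that
- cap_top (a point): centre of the flat top of the tub's grey cap (80 mm across, 22 mm tall), which leans with the tub; moves with the cap. z axis: out of the cap along the leaning axis. On the flat top stands a grip rib along this point's x axis: 66 mm long (x), 22 mm thick (y), 30 mm tall (z). Fingers can straddle the rib and stand on the flat top at both sides of it
- cap_turn (a joint): turn of the cap on the tub, rad, anticlockwise (about cap_top's +z) positive: 0 to 0.08 closed, stop at 1.35. Unless the cap is pressed 4.5 mm or more (-0.006 to -0.007 is sure) a tooth blocks it at 0.15; the tooth is passed at 0.65. From 1.08 on (best 1.2 to 1.3) the cap is free and springs up to +0.010 when let go. Turning takes about 0.1 N m
- keeper (a joint): opening angle of the keeper bar, rad: 0 shut, starts at 0.9 to 1.25 (standing up), range 0 to 1.4. It stays where it is left (friction 0.15 N m); a spring ball in the far post resists at about 0.05 with some 3 N at the bar's end and then holds it at 0. Rigid stop at 0
- keeper_hinge (a point): point on the keeper bar's hinge axis, turning with the bar. x axis: the hinge axis (fixed, rising 30 degrees, away from the robot); y axis: along the bar to its free end; z axis: out of the side to push on. Opening turns about +x; the bar shuts by moving along its -z. Round steel bar 14 mm thick, its end 167 mm from the hinge
- keeper_push (a point): point on the keeper bar's centre line 125 mm from the hinge, a good place to push; it moves with the bar, same axes as keeper_hinge. When shut it lies about 150 mm above the bench
- cap_rise (a joint): travel of the cap along its axis, m: 0 latched, negative pressed down (stop at -0.008), +0.010 sprung up and open. A spring pushes it up: about 11 N at 0, 14 N at -0.006, 5 N at +0.010
- valve_block: bystander: steel valve block 110 x 50 mm, 72 mm tall, with three yellow-topped coils; origin under its centre
- filter: bystander: steel gas filter lying, 214 mm long, 36 mm thick; origin under its centre
- flange: bystander: round steel blank flange, 68 mm across, 18 mm thick; origin under its centre
- spanner: bystander: steel spanner, 180 mm long, lying
- wipe_jar: bystander: closed jar, 76 mm across, 110 mm tall; origin under its centre
- board: bystander: green circuit board 150 x 100 mm with black sockets, lying; origin under its centre
- gauge: bystander: pressure gauge on a 50 mm square foot, 102 mm tall; origin under its centre

How it is judged:
By the outcome, as a careful person would: the job done as asked, in the order asked, and still so for the second after the job is handed in, with the robot touching nothing.
It also fails if it takes over 58 s, if anything falls off the work surface, if the arm or the gripper's body presses on something with over 40 N, if the wrist force passes 120 N, or if a joint passes its speed limit or range.

ROBOT

A 6-joint arm with a two-finger parallel gripper is mounted at the origin on the work surface. World frame = base frame: x ahead of the robot, y to its left, z up, the work surface at z = 0. Lengths are in m, angles in rad, forces in N, time in s.
With the tool pointing down it reaches from about 0.3 to 0.85 m from the base axis. Payload 5.4 kg.
Tool frame: the origin (TCP) lies on the centre line of the jaws, within the pads' length; the fingertips stand 25 mm ahead of it and the grasp point (between the pads) lies 6 mm ahead of it; z points along the fingers, y is the line along which they close (so a half turn about z gives the same grasp; the last joint's range is limited). The gripper opens to 85 mm and grips with 20 to 120 N. Pads are 22 mm wide; open, the fingers measure 114 mm over their backs; the gripper's body (76 mm by 85 mm) begins 54 mm behind the grasp point. The pads swing forward as they close: fully open they stand 13 mm farther back than shut.
Start: joints at [1.071, 0.158, 1.597, -0, 1.386, -0.21], TCP at [0.164, 0.551, 0.256] pointing down, gripper open.
Joint ranges: [-2.91, 2.91], [-0.94, 2.29], [0.18, 2.7], [-1.29, 4.43], [0.17, 2.64], [-3, 3]. Speed limits (rad/s): [2.57, 2.57, 3.14, 3.14, 3.14, 3.14].

INTERFACE

Orientations are given as a unit quaternion [x, y, z, w].
In Python, from bench import robot gives the robot as it stands.
- The arm moves only by the tool carry_out, never from a script. Its argument "commands" is a list of rows, each a list of 5 numbers: the shift along the tool's x, y, z in m, then the turn about the tool's z in degrees, then the gripper command: -1 is fully open, 1 is shut, values between are in proportion. In form: [[dx, dy, dz, spin, hand], ...]. A call has 1 to 20 rows; each row is the pose to reach, as a shift and turn from the pose commanded when the call began, along the tool's axes at that moment; what a row does not reach only later rows make up. A row lasts 1/10 s, in which the tool goes at most 50 mm and 8.59 degrees, less where a joint would pass 70% of its speed; a pose out of reach is approached as far as the arm can. A call with a gripper value outside its range is refused whole. The fingers move at their own pace and stop on an object; the grip force is fixed at half the most. Time passes only in rows, so rows that repeat a pose let the fingers close. It gives the time, the measured TCP pose, the force, the opening and the grip force at its end, in the units of the state.
- robot.observe(): the state, without advancing time (a new reading comes with each control period).
- robot.snapshot(name): name is "scene" or "side" or "wrist"; returns the picture (400x640x3 uint8, red, green, blue); there is no depth.
- robot.camera_params(name): a dict with "fov_y" (degrees; the focal length in pixels is half the picture's height over the tangent of half this angle, whatever the lens; pixels are square), "cx", "cy" (the principal point, pixels), "k1" (the pictures are not rectified: a ray, as slopes to the right and down, at radius r is drawn at 1 + k1 r^2 times it, then the intrinsics apply), "R" (3x3) and "t" (3): a world point X has camera coordinates R X + t. Camera axes: x right, y down, z forward; pixel columns grow to the right and rows downward; lengths in m; the calibration is good to about 2 mm. A picture is of the moment at which its call begins: read the wrist's pose just before it. camera_params takes no time and is no camera call; for the wrist camera it gives the pose at the moment of the call.
- robot.job_done(): hands the job in; it is judged then, once.
The state is a dict: "time": time; "joint_pos": joint angles; "qvel": joint speeds; "effort": joint torques, N m; "position": TCP position; "tcp_rot": TCP orientation; "force": force on the tool from outside, world axes, zero at the start; "torque": the same for the moment, N m; "gripper_width": finger opening in m; "grasp_force": force on a finger pad.
Only numpy, scipy, OpenCV 4.12 (cv2) and the standard library are available. Lean on these libraries where they do the work, as an engineer would, in place of code of your own. Each camera call takes 0.05 s, during which the arm holds its last target. There are 200 camera calls.

## Working session

There is one attempt and no reset: what is moved stays moved. The work goes in short steps, Python scripts to look and compute and a tool call to move; the robot and the scene stay as the last step left them, time stands still between calls to the robot, and variables do not carry over. Pictures are saved under pics/ and viewed, at most 10 in all, crops included, and the job is handed in when it is done.

Besides the shell and the picture viewer there is one more tool, called after "Emit:" as name(argument=value, ...), one argument or row to a line, values as JSON. carry_out: Moves the arm, as the interface text tells. Its arguments: {"type":"object","properties":{"commands":{"type":"array","items":{"type":"array","items":{"type":"number"}}}},"required":["commands"]}

```bash
ls; mkdir -p pics; python3 - <<'E'
from bench import robot
import cv2
s=robot.observe();print(s)
for n in("scene","side","wrist"):
    p=robot.camera_params(n);print(n,p)
    cv2.imwrite(f"pics/{n}0.png",robot.snapshot(n)[:,:,::-1])
E
```

```text
pics
{'time': 0.0, 'joint_pos': array([ 1.07089738e+00,  1.59084873e-01,  1.59824458e+00, -6.86760205e-06,
        1.38619430e+00, -2.10080613e-01]), 'qvel': array([-5.87595538e-04, -2.64993019e-05, -1.48151907e-03, -8.51646972e-04,
        1.58372903e-05, -2.15488004e-04]), 'effort': array([-2.28410531e-04, -3.95998764e+01, -3.31432950e+01, -2.31424783e-04,
        8.33523780e-03,  6.05967671e-06]), 'position': array([0.16406017, 0.55051557, 0.25529054]), 'tcp_rot': array([ 1.44401853e-01,  9.89518657e-01, -9.06523235e-04, -3.32443012e-04]), 'force': array([-0.43852023,  0.44120989,  0.57067502]), 'torque': array([-0.0009775 , -0.05221282, -0.05659492]), 'grasp_force': 0.0, 'gripper_width': 0.08548826636808776}
scene {'fov_y': 54.97623359497673, 'cx': 325.57539634683803, 'cy': 201.53994093355337, 'k1': -0.06920590596327973, 'R': array([[ 0.86880291,  0.49509078,  0.00816253],
       [ 0.3496314 , -0.60170588, -0.71812806],
       [-0.35062714,  0.62676562, -0.6958631 ]]), 't': array([-0.52405888, -0.12190803,  1.4816069 ])}
side {'fov_y': 50.69167877130389, 'cx': 321.25400681763665, 'cy': 197.55711830210765, 'k1': -0.0032286587779927537, 'R': array([[-0.97974694, -0.19977198, -0.01367826],
       [-0.14077363,  0.73575753, -0.66245275],
       [ 0.14240338, -0.64711051, -0.74897881]]), 't': array([0.5985747 , 0.16692196, 1.33448062])}
wrist {'fov_y': 69.91392470355606, 'cx': 319.2651127571744, 'cy': 197.888784811324, 'k1': -0.05210468820169925, 'R': array([[ 0.28608454,  0.95820295, -0.00165674],
       [ 0.91430571, -0.27246027,  0.29968395],
       [ 0.28670665, -0.08724971, -0.9540371 ]]), 't': array([-0.57468204, -0.03922906,  0.37890402])}
```

View pics/scene0.png

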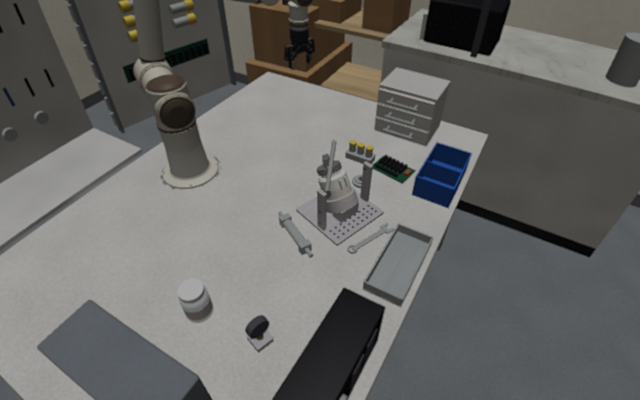

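View pics/side0.png

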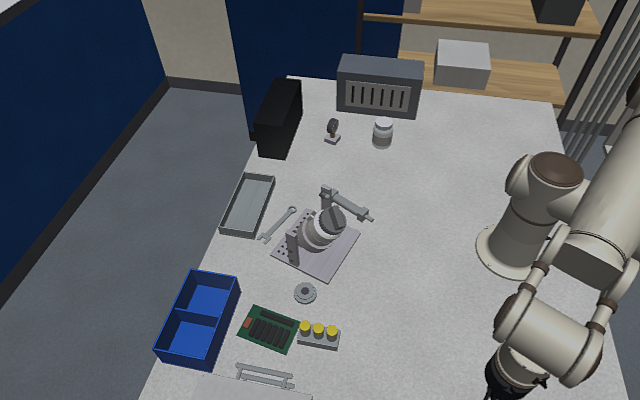

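```bash
python3 - <<'E'
import cv2
a=cv2.imread("pics/scene0.png")[132:245,290:400];b=cv2.imread("pics/side0.png")[175:288,265:385]
cv2.imwrite("pics/c1.png",cv2.resize(a,None,fx=5.3,fy=5.3,interpolation=cv2.INTER_CUBIC))
cv2.imwrite("pics/c2.png",cv2.resize(b,None,fx=5.3,fy=5.3,interpolation=cv2.INTER_CUBIC))
E
```

```text
(no output)
```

View pics/c1.png

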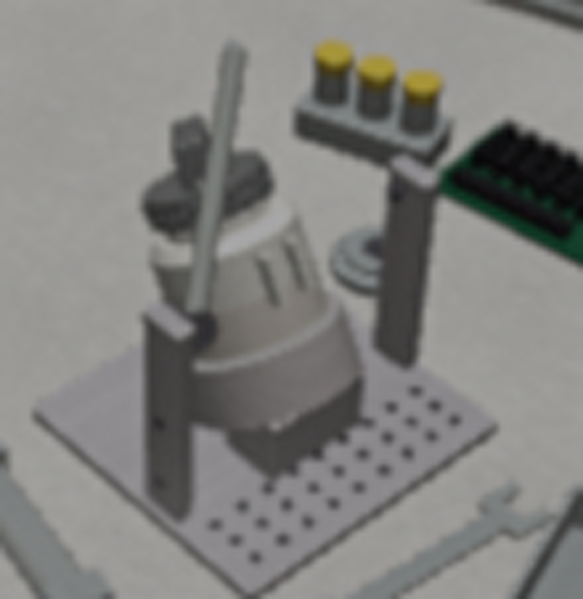

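View pics/c2.png

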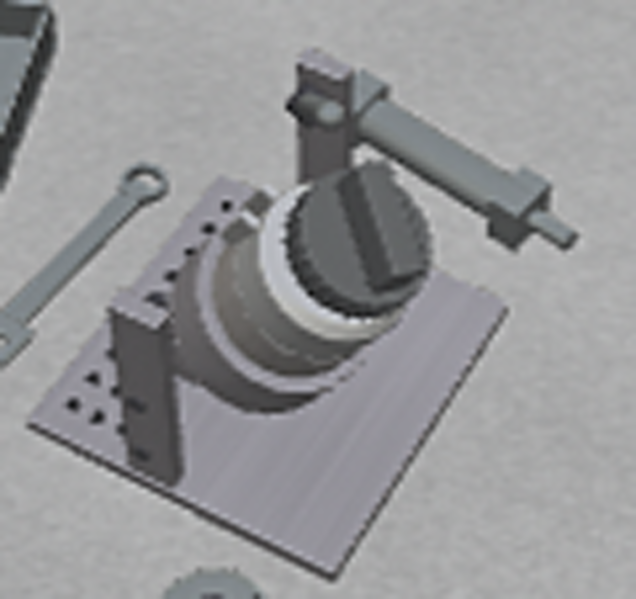

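```bash
cat > h.py <<'E'
import numpy as np, json
from bench import robot
from scipy.optimize import least_squares
from scipy.spatial.transform import Rotation as Ro
def proj(p,X):
    c=np.atleast_2d(X)@np.array(p["R"]).T+p["t"]; s=c[:,:2]/c[:,2:]
    f=200/np.tan(np.radians(p["fov_y"]/2)); r2=(s**2).sum(1,keepdims=True)
    return s*(1+p["k1"]*r2)*f+[p["cx"],p["cy"]]
S=robot.camera_params("scene");D=robot.camera_params("side")
def sc(u,v):return np.array([290+(u-2.2)/5.3,132+(v-2.2)/5.3])
def sd(u,v):return np.array([265+(u-2.2)/5.3,175+(v-2.2)/5.3])
def tri(obs): # [(cam,px)]
    f=lambda X:np.concatenate([(proj(c,X)[0]-p) for c,p in obs])
    r=least_squares(f,[.5,0,.15]);return r.x,np.abs(r.fun).max()
E
python3 - <<'E'
from h import *
h=.105;w=.11
C=[(S,sc(35,412),(-h,-w,.012)),(S,sc(497,428),(h,w,.012)),(S,sc(250,597),(h,-w,.012)),
(D,sd(28,425),(h,w,.012)),(D,sd(333,576),(-h,w,.012)),(D,sd(508,308),(-h,-w,.012)),(D,sd(228,178),(h,-w,.012)),
(S,sc(172,320),(.045,-.1,.17)),(S,sc(415,172),(.045,.102,.17)),(D,sd(138,308),(.045,.102,.17)),(D,sd(327,63),(.045,-.1,.17))]
def W(q,P):
    c,s=np.cos(q[2]),np.sin(q[2]);return np.array([q[0]+c*P[0]-s*P[1],q[1]+s*P[0]+c*P[1],P[2]])
f=lambda q:np.concatenate([proj(c,W(q,P))[0]-p for c,p,P in C])
r=least_squares(f,[.5,0,0],loss="soft_l1");q=r.x;print(q,np.degrees(q[2]));print(f(q).reshape(-1,2).round(1).tolist())
np.save("q.npy",q)
e,er=tri([(S,sc(235,45)),(D,sd(572,240))]);print("barend",e,er)
inv=lambda X:np.r_[Ro.from_euler('z',-q[2]).apply(X-np.r_[q[:2],0])]
print("barend cradle",inv(e))
e,er=tri([(S,sc(203,328)),(D,sd(325,108))]);print("hinge?",e,er,inv(e))
e,er=tri([(S,sc(190,130)),(D,sd(380,230))]);print("rib?",e,er,inv(e))
for a in (0.9,1.25):print(proj(D,W(q,(0,0,.15))))
E
```

```text
[ 0.60165007  0.09802751 -0.33038711] -18.929786929185436
[[-0.9, -3.2], [0.1, -3.3], [-0.4, -2.8], [1.3, -0.1], [2.0, 1.1], [2.5, -0.1], [0.4, -0.2], [4.7, 1.7], [5.7, 1.7], [-6.1, -2.7], [-5.3, -1.9]]
barend [0.4731138  0.16394282 0.22651234] 17.476092447057226
barend cradle [-0.14296816  0.02065205  0.22651234]
hinge? [0.59743    0.01124739 0.14766617] 1.7395188493618434 [ 0.02416043 -0.08345581  0.14766617]
rib? [0.53608854 0.12367495 0.19008713] 1.529611311739984 [-0.07033603  0.00299158  0.19008713]
[[317.00418249 216.2129285 ]]
[[317.00418249 216.2129285 ]]
```

```bash
cat >> h.py <<'E'
def W(q,P):
    c,s=np.cos(q[2]),np.sin(q[2]);return np.array([q[0]+c*P[0]-s*P[1],q[1]+s*P[0]+c*P[1],P[2]])
E
python3 - <<'E'
from h import *
h=.105;w=.11
C=[(S,sc(35,412),(-h,-w,.012)),(S,sc(497,428),(h,w,.012)),(S,sc(250,597),(h,-w,.012)),
(D,sd(28,425),(h,w,.012)),(D,sd(333,576),(-h,w,.012)),(D,sd(508,308),(-h,-w,.012)),(D,sd(228,178),(h,-w,.012)),
(S,sc(172,320),(.045,-.1,.17)),(S,sc(415,172),(.045,.102,.17)),(D,sd(138,308),(.045,.102,.17)),(D,sd(327,63),(.045,-.1,.17))]
def f(q):
    o=[]
    for c,p,P in C:
        P=np.array(P)
        if P[2]<.1:P[0]+=q[3]
        else:P[2]+=q[4]
        o.append(proj(c,W(q,P))[0]-p)
    return np.concatenate(o)
r=least_squares(f,[.5,0,0,0,0],loss="soft_l1");q=r.x;print(q,np.degrees(q[2]));print(f(q).reshape(-1,2).round(1).tolist())
np.save("q.npy",q)
inv=lambda X:np.r_[Ro.from_euler('z',-q[2]).apply(X-np.r_[q[:2],0])]
for n,a,b in(("hinge",(203,328),(325,108)),("rib",(190,130),(380,230))):
    e,er=tri([(S,sc(*a)),(D,sd(*b))]);print(n,e,er,inv(e))
# keeper fit: hinge pos in cradle (hx,hy,hz) & angle
z=np.array([-.5,0,.866])
for a in (.9,1.0,1.1,1.2,1.3):
    P=np.array([.02,-.1,.15])+.167*(np.cos(a)*np.array([0,1,0])+np.sin(a)*z)
    X=W(q,P);u=(proj(S,X)[0]-[290,132])*5.3;v=(proj(D,X)[0]-[265,175])*5.3;print(a,X.round(3),u.round(),v.round())
E
```

```text
[ 0.58344758  0.10160077 -0.33237222  0.02506276 -0.00303261] -19.04352520881993
[[-0.3, -1.9], [1.1, -1.8], [0.4, -1.2], [-0.0, -1.6], [0.4, -0.5], [1.0, -1.4], [-0.8, -1.4], [-0.1, -0.4], [1.0, 0.1], [-0.1, -0.1], [0.3, 0.4]]
hinge [0.59743    0.01124739 0.14766617] 1.7395188493618434 [ 0.04269825 -0.08084616  0.14766617]
rib [0.53608854 0.12367495 0.19008713] 1.529611311739984 [-0.05196963  0.00541348  0.19008713]
0.9 [0.542 0.12  0.263] [203.  36.] [377. 128.]
1.0 [0.533 0.109 0.272] [180.  29.] [399. 104.]
1.1 [0.524 0.096 0.279] [156.  25.] [420.  79.]
1.2 [0.516 0.083 0.285] [132.  23.] [441.  54.]
1.3 [0.508 0.069 0.289] [107.  25.] [460.  31.]
```

```bash
python3 - <<'E'
from h import *
q=np.load("q.npy");z=np.array([-.5,0,.866])
def bar(h,a,l=.167):return W(q,np.array(h)+l*(np.cos(a)*np.array([0,1,0])+np.sin(a)*z))
def f(x):
    h=[.045+x[1],-.08+x[2],.15]
    return np.r_[proj(S,bar(h,x[0]))[0]-sc(233,47),proj(D,bar(h,x[0]))[0]-sd(327,110),np.array(x[1:])*200]
r=least_squares(f,[1,0,0]);print(r.x,r.fun)
for a in (.8,.9,1.,1.1,1.2):print(a,bar([.045,-.08,.15],a).round(3),((proj(S,bar([.045,-.08,.15],a))[0]-[290,132])*5.3).round(),((proj(D,bar([.045,-.08,.15],a))[0]-[265,175])*5.3).round())
print("push shut",bar([.045,-.08,.15],0,.125),"tub axis",Ro.from_euler('z',q[2]).apply(z))
W0=robot.camera_params("wrist");print("wrist px cap",proj(W0,W(q,(-.05,0,.19))),"cam",-np.array(W0["R"]).T@W0["t"])
# gauge of cap: project hypothesised circle
E
```

```text
[ 0.98168515  0.00370737 -0.00423186] [ 1.26426045 -0.65374575  1.07211498 -0.0816568   0.74147384 -0.84637201]
0.8 [0.581 0.141 0.254] [279.  51.] [293. 160.]
0.9 [0.572 0.131 0.263] [257.  42.] [315. 136.]
1.0 [0.563 0.12  0.272] [234.  35.] [337. 111.]
1.1 [0.554 0.107 0.279] [211.  31.] [358.  86.]
1.2 [0.546 0.094 0.285] [187.  29.] [379.  61.]
push shut [0.64066766 0.12945508 0.15      ] tub axis [-0.47263549  0.16314317  0.866     ]
wrist px cap [[ 97.66522553 539.41837967]] cam [0.09166287 0.57307329 0.37241979]
```

View pics/wrist0.png

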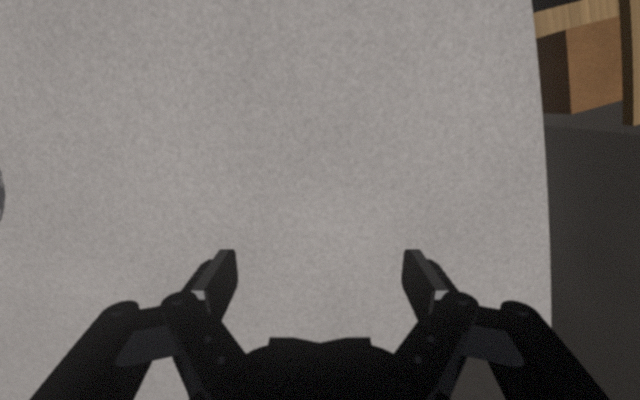

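Emit:
carry_out(
  commands=[
    [-0.448, -0.326, -0.144, 2.4, 1],
    [-0.448, -0.326, -0.144, 2.4, 1],
    [-0.448, -0.326, -0.144, 2.4, 1],
    [-0.448, -0.326, -0.144, 2.4, 1],
    [-0.448, -0.326, -0.144, 2.4, 1],
    [-0.448, -0.326, -0.144, 2.4, 1],
    [-0.448, -0.326, -0.144, 2.4, 1],
    [-0.448, -0.326, -0.144, 2.4, 1],
    [-0.448, -0.326, -0.144, 2.4, 1],
    [-0.448, -0.326, -0.144, 2.4, 1],
    [-0.448, -0.326, -0.144, 2.4, 1],
    [-0.448, -0.326, -0.144, 2.4, 1],
    [-0.448, -0.326, -0.144, 2.4, 1],
    [-0.448, -0.326, -0.144, 2.4, 1],
    [-0.448, -0.326, -0.144, 2.4, 1],
    [-0.448, -0.326, -0.144, 2.4, 1],
  ],
)

```text
time: 1.75
position: [0.4997, 0.1117, 0.4]
tcp_rot: [0.164, 0.986, 0.0, -0.0]
force: [0.5, 0.4, 0.5]
gripper_width: -0.0003
grasp_force: 0.0
```

```bash
python3 - <<'E'
from h import *
import cv2,pickle
s=robot.observe();p=robot.camera_params("wrist")
cv2.imwrite("pics/w1.png",robot.snapshot("wrist")[:,:,::-1]);pickle.dump(p,open("w1.pkl","wb"))
R=Ro.from_quat(s["tcp_rot"]).as_matrix();print(s["time"],s["position"],s["gripper_width"],R.round(4).tolist())
E
```

```text
1.75 [0.49973541 0.11169798 0.39999665] -0.0003283238047935314 [[-0.9461, 0.3239, -0.0006], [0.3239, 0.9461, 0.0002], [0.0007, 0.0, -1.0]]
```

View pics/w1.png

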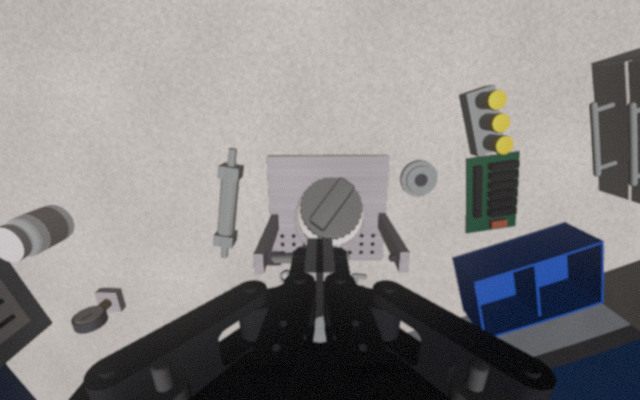

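```bash
python3 - <<'E'
import cv2
a=cv2.imread("pics/w1.png")[145:275,240:420]
cv2.imwrite("pics/c3.png",cv2.resize(a,None,fx=4.4,fy=4.4,interpolation=cv2.INTER_CUBIC))
E
```

```text
(no output)
```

View pics/c3.png

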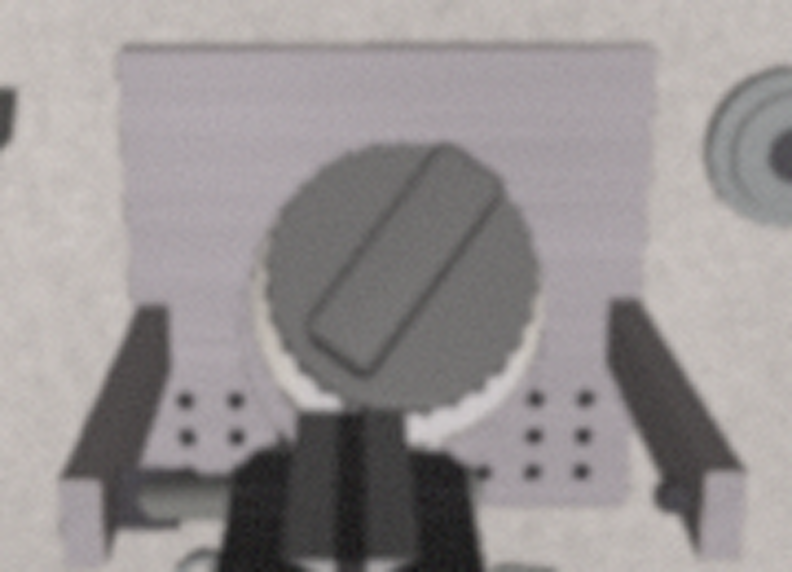

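```bash
cat >> h.py <<'E'
import pickle
def wc(u,v):return np.array([240+(u-1.7)/4.4,145+(v-1.7)/4.4])
E
python3 - <<'E'
from h import *
Wc=pickle.load(open("w1.pkl","rb"));h=.105;w=.11
C=[(S,sc(35,412),(-h,-w,.012)),(S,sc(497,428),(h,w,.012)),(S,sc(250,597),(h,-w,.012)),
(D,sd(28,425),(h,w,.012)),(D,sd(333,576),(-h,w,.012)),(D,sd(508,308),(-h,-w,.012)),(D,sd(228,178),(h,-w,.012)),
(S,sc(172,320),(.045,-.1,.17)),(S,sc(415,172),(.045,.102,.17)),(D,sd(138,308),(.045,.102,.17)),(D,sd(327,63),(.045,-.1,.17)),
(Wc,wc(122,45),(-h,-w,.012)),(Wc,wc(655,45),(-h,w,.012)),(Wc,wc(84,476),(.037,-.1,.17)),(Wc,wc(722,470),(.037,.102,.17))]
def F(x):
    q=x[:4];o=[]
    for c,p,P in C:
        P=np.array(P)
        if P[2]<.1:P[0]+=q[3]
        o.append(proj(c,W(q,P))[0]-p)
    cp=x[4:7];ph=x[7];ex=np.array([.866,0,.5]);ey=np.array([0,1,0]);ez=np.array([-.5,0,.866])
    rx=np.cos(ph)*ex+np.sin(ph)*ey;ry=-np.sin(ph)*ex+np.cos(ph)*ey
    for (a,b),p in zip([(1,1),(1,-1),(-1,-1),(-1,1)],[(440,145),(502,187),(365,378),(310,328)]):
        o.append(proj(Wc,W(q,cp+.033*a*rx+.011*b*ry+.03*ez))[0]-wc(*p))
    t=np.linspace(0,6.28,40);ci=np.array([W(q,cp+.04*(np.cos(k)*ex+np.sin(k)*ey)) for k in t])
    pr=proj(Wc,ci);e=wc(268,140),wc(541,412)
    o.append(pr.min(0)-e[0]);o.append(pr.max(0)-e[1])
    for p,k in(((222-0,0),0),):pass
    # side view: rim circle extents right side / bottom
    pr=proj(D,ci);o.append([pr[:,0].max()-sd(428,0)[0],pr[:,1].min()-sd(0,165)[1]])
    return np.concatenate(o)
r=least_squares(F,[.58,.1,-.33,.025,-.045,0,.18,2.3],loss="soft_l1");x=r.x
print(x.round(4),"yaw",np.degrees(x[2]));print(F(x).reshape(-1,2).round(1).tolist());np.save("x.npy",x)
print("cap world",W(x,x[4:7]))
E
```

```text
[ 5.7790e-01  1.0320e-01 -3.3060e-01  3.1000e-02 -2.8200e-02 -1.6000e-03
  1.6320e-01  2.5144e+00] yaw -18.94361556359885
[[-0.3, -1.8], [1.1, -1.8], [0.4, -1.1], [-0.0, -1.6], [0.4, -0.6], [1.0, -1.6], [-0.9, -1.5], [-1.4, -2.0], [-0.3, -1.4], [1.6, 0.1], [1.9, 0.4], [-0.7, -0.0], [2.2, 0.1], [-0.6, 1.6], [2.5, 2.9], [0.4, -0.9], [1.1, -0.3], [0.7, -0.1], [-1.8, 0.5], [-0.2, 1.9], [-1.3, 0.0], [0.2, 0.7]]
cap world [0.55069643 0.11090269 0.16323926]
```

```bash
cat >> h.py <<'E'
try:x=np.load("x.npy")
except Exception:x=None
def totool(P,s=None):
    s=s or robot.observe();R=Ro.from_quat(s["tcp_rot"]).as_matrix();return R.T@(np.array(P)-s["position"])
E
python3 - <<'E'
from h import *
z=np.array([-.5,0,.866]);Y=np.array([0,1,0]);H=np.array([.045,-.08,.15])
for a,l,g in[(1.05,.14,.04),(1.0,.14,.01),(.9,.14,0),(.8,.14,0),(.7,.138,0),(.6,.136,0),(.5,.134,0),(.4,.132,0),(.3,.13,0),(.2,.128,0),(.1,.126,0),(.05,.125,0),(0,.125,0)]:
    b=np.cos(a)*Y+np.sin(a)*z;n=-np.sin(a)*Y+np.cos(a)*z
    P=H+l*b+.007*n+np.array([.006,-.007-g,.025]);w=W(x,P);print(a,P.round(3),w.round(3),totool(w).round(3))
E
```

```text
1.05 [-0.011 -0.063  0.283] [0.546 0.047 0.283] [-0.065 -0.046  0.117]
1.0 [-0.01  -0.027  0.28 ] [0.56  0.081 0.28 ] [-0.067 -0.01   0.12 ]
0.9 [-0.006 -0.005  0.274] [0.57  0.1   0.274] [-0.071  0.012  0.126]
0.8 [-0.002  0.006  0.266] [0.578 0.109 0.266] [-0.075  0.023  0.134]
0.7 [0.004 0.014 0.257] [0.586 0.115 0.257] [-0.08   0.031  0.143]
0.6 [0.01  0.021 0.247] [0.594 0.12  0.247] [-0.086  0.039  0.154]
0.5 [0.016 0.027 0.236] [0.602 0.124 0.236] [-0.092  0.045  0.164]
0.4 [0.022 0.032 0.225] [0.609 0.126 0.225] [-0.099  0.049  0.175]
0.3 [0.028 0.035 0.214] [0.616 0.127 0.214] [-0.105  0.052  0.186]
0.2 [0.035 0.037 0.203] [0.623 0.127 0.203] [-0.111  0.054  0.197]
0.1 [0.041 0.038 0.192] [0.629 0.125 0.192] [-0.118  0.055  0.208]
0.05 [0.044 0.037 0.186] [0.632 0.124 0.186] [-0.121  0.055  0.214]
0 [0.047 0.038 0.181] [0.635 0.124 0.181] [-0.124  0.055  0.219]
```

Emit:
carry_out(
  commands=[
    [-0.03, -0.046, 0, 0, 1],
    [-0.065, -0.046, 0.03, 0, 1],
    [-0.065, -0.046, 0.08, 0, 1],
    [-0.065, -0.046, 0.117, 0, 1],
    [-0.065, -0.046, 0.117, 0, 1],
    [-0.066, -0.028, 0.119, 0, 1],
    [-0.067, -0.01, 0.12, 0, 1],
    [-0.069, 0.001, 0.123, 0, 1],
    [-0.071, 0.012, 0.126, 0, 1],
    [-0.073, 0.018, 0.13, 0, 1],
    [-0.075, 0.023, 0.134, 0, 1],
    [-0.08, 0.031, 0.143, 0, 1],
    [-0.086, 0.039, 0.154, 0, 1],
    [-0.092, 0.045, 0.164, 0, 1],
    [-0.099, 0.049, 0.175, 0, 1],
    [-0.105, 0.052, 0.186, 0, 1],
  ],
)

```text
time: 3.4
position: [0.6173, 0.1256, 0.2131]
tcp_rot: [0.165, 0.986, 0.0, -0.0]
force: [0.9, 1.5, 1.8]
gripper_width: -0.0004
grasp_force: 0.7
```

```bash
python3 - <<'E'
from h import *
import cv2
a=robot.snapshot("scene")[132:245,290:400,::-1];b=robot.snapshot("side")[175:288,265:385,::-1]
cv2.imwrite("pics/d.png",np.hstack([cv2.resize(v,(400,400),interpolation=cv2.INTER_CUBIC) for v in(a,b)]));print(robot.observe()["position"])
E
```

```text
[0.61627544 0.12527617 0.21156291]
```

View pics/d.png

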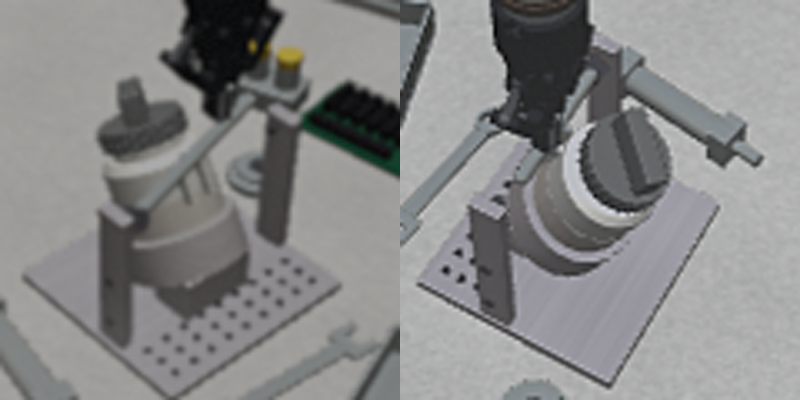

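Emit:
carry_out(
  commands=[
    [-0.003, 0.001, 0.006, 0, 1],
    [-0.006, 0.002, 0.011, 0, 1],
    [-0.01, 0.003, 0.017, 0, 1],
    [-0.013, 0.003, 0.022, 0, 1],
    [-0.016, 0.003, 0.028, 0, 1],
    [-0.019, 0.003, 0.033, 0, 1],
    [-0.019, 0.003, 0.033, 0, 1],
  ],
)

```text
time: 4.2
position: [0.6357, 0.1226, 0.1828]
tcp_rot: [0.165, 0.986, 0.0, -0.0]
force: [-5.7, 4.5, 9.4]
gripper_width: 0.0002
grasp_force: 4.7
```

Emit:
carry_out(
  commands=[
    [-0.001, 0, 0.002, 0, 1],
    [-0.002, 0, 0.004, 0, 1],
    [-0.002, 0, 0.004, 0, 1],
  ],
)

```text
time: 4.5
position: [0.6364, 0.1225, 0.1821]
tcp_rot: [0.165, 0.986, 0.0, -0.002]
force: [-19.0, 2.9, 27.0]
gripper_width: 0.0004
grasp_force: 13.8
```

Emit:
carry_out(
  commands=[
    [0, 0, -0.03, 0, 1],
    [0, 0, -0.08, 0, 1],
    [0, 0, -0.13, 0, 1],
    [0.05, -0.02, -0.158, 0, 1],
    [0.09, -0.04, -0.158, 0, 1],
    [0.135, -0.057, -0.158, 0, 1],
    [0.135, -0.057, -0.158, 0, 1],
    [0.135, -0.057, -0.158, 0, 1],
  ],
)

```text
time: 5.3
position: [0.4904, 0.1114, 0.335]
tcp_rot: [0.165, 0.986, -0.0, 0.0]
force: [0.8, -0.0, -0.1]
gripper_width: 0.0
grasp_force: 0.0
```

```bash
python3 - <<'E'
from h import *
import cv2
p=robot.camera_params("wrist");w=robot.snapshot("wrist")[:,:,::-1]
pickle.dump(p,open("w2.pkl","wb"));cv2.imwrite("pics/w2.png",w);a=robot.snapshot("scene")[132:245,290:400,::-1]
b=robot.snapshot("side")[170:290,265:385,::-1]
cap=x[4:7]
pr=proj(p,[W(x,cap),W(x,cap+.03*np.array([-.5,0,.866]))]);print(pr,robot.observe()["position"],robot.observe()["force"])
u,v=pr[0].astype(int);u0=max(u-55,0);v0=max(v-65,0);print(u0,v0)
w=cv2.resize(w[v0:v0+120,u0:u0+100],(500,600),interpolation=cv2.INTER_CUBIC)
cv2.imwrite("pics/e.png",np.hstack([w,np.vstack([cv2.resize(i,(300,300),interpolation=cv2.INTER_CUBIC) for i in(a,b)])]))
E
```

```text
[[336.13244206 234.37293698]
 [337.82756622 231.61396529]] [0.49252583 0.11134652 0.33545005] [ 0.32496979 -1.30832871 -0.40800734]
281 169
```

View pics/e.png

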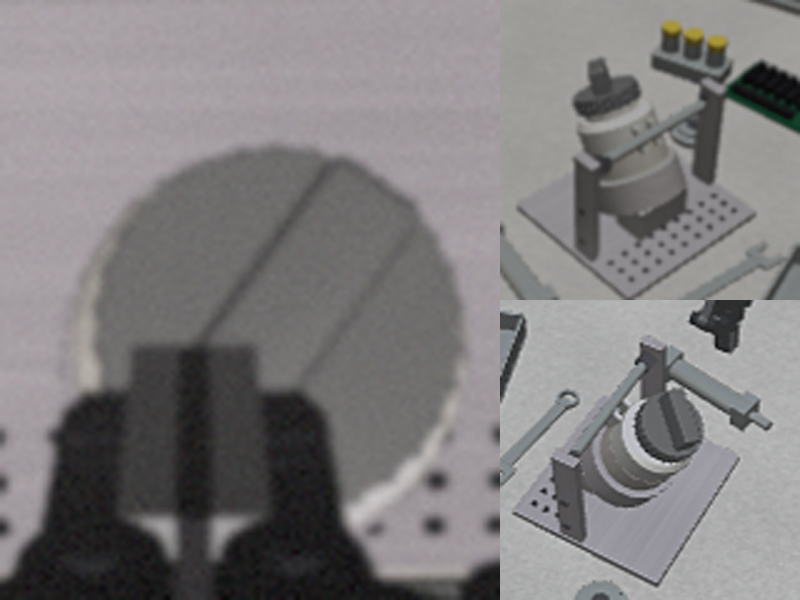

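```bash
python3 - <<'E'
from h import *
W1,W2=[pickle.load(open(f"w{i}.pkl","rb")) for i in(1,2)]
w2=lambda u,v:np.array([281+(u-2)/5,169+(v-2)/5])
ex=np.array([.866,0,.5]);ey=np.array([0,1,0]);ez=np.array([-.5,0,.866]);t=np.linspace(0,6.28,60)
def F(y):
    cp=y[:3];o=[]
    for cam,ph,L in((W1,y[3],[(1,1,wc(440,145)),(1,-1,wc(502,187)),(-1,-1,wc(365,378)),(-1,1,wc(310,328))]),(W2,y[4],[(1,1,w2(335,158)),(1,-1,w2(415,222))])):
        rx=np.cos(ph)*ex+np.sin(ph)*ey;ry=-np.sin(ph)*ex+np.cos(ph)*ey
        for a,b,p in L:o+=list(proj(cam,W(x,cp+.033*a*rx+.011*b*ry+.03*ez))[0]-p)
    ci=np.array([W(x,cp+.04*(np.cos(k)*ex+np.sin(k)*ey)) for k in t])
    pr=proj(W1,ci);o+=list(pr.min(0)-wc(268,140))+list(pr.max(0)-wc(541,412))
    pr=proj(W2,ci);o+=list(pr.min(0)-w2(93,146))+[pr[:,0].max()-w2(462,0)[0]]
    return np.array(o)
r=least_squares(F,[-.03,0,.165,2.5,2.5],loss="soft_l1");y=r.x;J=r.jac;print(y.round(4),F(y).round(1).tolist(),np.sqrt(np.diag(np.linalg.inv(J.T@J))).round(4))
np.save("cap.npy",y);print(W(x,y[:3]))
E
```

```text
[-2.7600e-02 -1.8000e-03  1.6190e-01  2.5139e+00  2.4951e+00] [0.1, -0.7, 0.7, -0.1, 0.4, -0.1, -2.0, 0.5, 0.2, -0.6, 1.6, -0.8, -0.3, 2.0, -1.6, 0.0, 0.6, 1.3, -1.2] [0.0017 0.0006 0.0045 0.0202 0.0306]
[0.55119236 0.11045104 0.16186542]
```

```bash
cat >> h.py <<'E'
from scipy.optimize import brentq
ex=np.array([.866,0,.5]);ey=np.array([0,1,0]);ez=np.array([-.5,0,.866])
def tip(cap,ph,r,g,rise=0):
    """tip centre (cradle) and tool-x angle (cradle) for finger standing on cap face, clockwise side of the rib"""
    psi=np.arctan2(np.sin(ph),.866*np.cos(ph));c=cap+rise*ez
    rx=np.cos(ph)*ex+np.sin(ph)*ey;ry=-np.sin(ph)*ex+np.cos(ph)*ey
    tx=np.array([np.cos(psi),np.sin(psi),0]);ty=np.array([-np.sin(psi),np.cos(psi),0])
    e=.011*abs(np.cos(psi))+.007*abs(np.sin(psi))
    S_=np.array([a*.011*tx+b*.007*ty+h*np.array([0,0,1]) for a in np.linspace(-1,1,9) for b in(-1,1) for h in np.linspace(0,.04,21)])
    def place(d):
        P=c+r*rx-d*ry;P[2]=c[2]+.577*(P[0]-c[0]+e);return P
    def gap(d):
        q=place(d)+S_-c;k=(abs(q@rx)<.033)&(q@ez<.03)
        return (-(q@ry)[k]).min()-.011-g
    d=brentq(gap,.005,.06);return place(d),psi,d
E
python3 - <<'E'
from h import *
y=np.load("cap.npy")
for th in(0,.3,.6,.9,1.25):
    P,psi,d=tip(y[:3],2.5+th,.02,0);print(th,P.round(4),np.degrees(psi).round(1),d.round(4))
P,psi,d=tip(y[:3],2.5,.02,.005);w=W(x,P)+[0,0,.025];print(P,w,totool(w),np.degrees(psi)%360-180)
E
```

```text
Traceback (most recent call last):
AttributeError: 'float' object has no attribute 'round'
```

```bash
python3 - <<'E'
from h import *
y=np.load("cap.npy")
for th in(0,.3,.6,.9,1.25):
    P,psi,d=tip(y[:3],2.5+th,.02,0);print(th,P.round(4),round(np.degrees(psi),1),round(d,4))
P,psi,d=tip(y[:3],2.5,.02,.005);w=W(x,P)+[0,0,.025];print(P,w,totool(w),np.degrees(psi)%360-180)
s=robot.observe();print(s["joint_pos"],s["position"])
E
```

```text
0 [-0.0327  0.0236  0.1663] 139.2 0.0168
0.3 [-0.0388  0.0215  0.1628] 157.7 0.0176
0.6 [-0.0442  0.017   0.1588] 177.2 0.018
0.9 [-0.0493  0.0148  0.1566] -163.0 0.0225
1.25 [-0.0558  0.0099  0.1531] -141.2 0.0282
[-0.03015333  0.02761737  0.16783066] [0.55833069 0.13914411 0.19283066] [-0.05304236  0.04773665  0.14265692] -40.78146091236326
[-1.72413332e-02 -6.91032538e-02  1.67701542e+00 -2.80696924e-04
  1.53298106e+00 -1.25599342e+00] [0.49252583 0.11134652 0.33545005]
```

Emit:
carry_out(
  commands=[
    [-0.03, 0.025, 0.03, 8, 1],
    [-0.053, 0.048, 0.06, 16, 1],
    [-0.053, 0.048, 0.09, 24, 1],
    [-0.053, 0.048, 0.11, 32, 1],
    [-0.053, 0.048, 0.12, 40, 1],
    [-0.053, 0.048, 0.125, 41, 1],
    [-0.053, 0.048, 0.13, 41, 1],
    [-0.053, 0.048, 0.132, 41, 1],
    [-0.053, 0.048, 0.134, 41, 1],
    [-0.053, 0.048, 0.134, 41, 1],
  ],
)

```text
time: 6.45
position: [0.5573, 0.1397, 0.2017]
tcp_rot: [0.5, 0.866, 0.0, 0.0]
force: [0.9, -1.1, -0.5]
gripper_width: 0.0001
grasp_force: 0.0
```

Emit:
carry_out(
  commands=[
    [0, 0, 0.002, 0, 1],
    [0, 0, 0.004, 0, 1],
    [0, 0, 0.006, 0, 1],
    [0, 0, 0.006, 0, 1],
  ],
)

```text
time: 6.85
position: [0.5579, 0.1405, 0.1977]
tcp_rot: [0.5, 0.866, 0.001, 0.001]
force: [-3.3, 1.4, 9.8]
gripper_width: 0.0001
grasp_force: 5.4
```

```bash
python3 - <<'E'
from h import *
cap=np.load("cap.npy")[:3]+[-.0015,0,.0045]
s=robot.observe();R=Ro.from_quat([.5,.866,0,0]).as_matrix();c0=np.array([.5573,.1397,.1957]);p0=np.degrees(tip(cap,2.5,.02,.005)[1])
for th,g,k in[(0,.005,-.004),(0,.005,-.0105),(0,-.002,-.0105)]+[(t,-.002,-.0105) for t in np.arange(.1,1.45,.1)]:
    P,psi,d=tip(cap,2.5+th,.02,g,k);v=R.T@(W(x,P)+[0,0,.025]-c0)
    print(round(th,2),v.round(4),round(-((np.degrees(psi)-p0+180)%360-180),1))
E
```

```text
0 [-0.0014  0.0009  0.0018] -0.0
0 [-0.0038  0.0031  0.0075] -0.0
0 [-0.0048 -0.0035  0.0096] -0.0
0.1 [-0.0037 -0.0052  0.0106] -6.0
0.2 [-0.0028 -0.0071  0.0117] -12.2
0.3 [-0.0022 -0.009   0.0128] -18.5
0.4 [-0.0017 -0.0112  0.014 ] -24.9
0.5 [-0.0014 -0.0134  0.0153] -31.4
0.6 [-0.0014 -0.0158  0.0165] -38.0
0.7 [-0.001  -0.0175  0.0173] -44.6
0.8 [-0.0002 -0.0188  0.0178] -51.2
0.9 [ 0.0006 -0.0203  0.0185] -57.8
1.0 [ 0.0012 -0.0222  0.0192] -64.2
1.1 [ 0.0017 -0.0242  0.0201] -70.5
1.2 [ 0.002  -0.0265  0.0211] -76.6
1.3 [ 0.0019 -0.029   0.0221] -82.6
1.4 [ 0.0017 -0.0316  0.0232] -88.4
```

Emit:
carry_out(
  commands=[
    [-0.0014, 0.0009, 0.002, 0, 1],
    [-0.0025, 0.002, 0.005, 0, 1],
    [-0.004, 0.003, 0.0075, 0, 1],
    [-0.004, 0.003, 0.0085, 0, 1],
    [-0.004, 0.003, 0.0085, 0, 1],
  ],
)

```text
time: 7.35
position: [0.562, 0.1395, 0.1911]
tcp_rot: [0.5, 0.866, 0.002, 0.0]
force: [-10.3, 5.0, 20.6]
gripper_width: -0.0002
grasp_force: 11.7
```

Emit:
carry_out(
  commands=[
    [0, -0.003, 0.001, 0, 1],
    [-0.001, -0.0065, 0.002, 0, 1],
    [0.0003, -0.008, 0.003, -6, 1],
    [0.001, -0.01, 0.004, -12, 1],
    [0.002, -0.012, 0.005, -18, 1],
    [0.0025, -0.014, 0.0065, -25, 1],
    [0.0025, -0.0165, 0.008, -31, 1],
    [0.0025, -0.019, 0.009, -38, 1],
  ],
)

```text
time: 8.15
position: [0.5465, 0.1366, 0.1844]
tcp_rot: [0.188, 0.982, 0.007, 0.003]
force: [-8.3, 23.3, 28.8]
gripper_width: -0.0002
grasp_force: 19.5
```

```bash
python3 - <<'E'
from h import *
cap=np.load("cap.npy")[:3]+[-.0015,0,.0045]
s=robot.observe();z=Ro.from_euler('z',x[2]).apply(ez);pos=s["position"]
print(pos,s["force"],"axial",s["force"]@z,"torque",s["torque"])
tp=Ro.from_euler('z',-x[2]).apply(pos-[0,0,.025]-[x[0],x[1],0])
q=tp-cap;print("tip in cap frame",q@ex,q@ey,q@ez)
for th in(0,.2,.4,.6):
    P=tip(cap,2.5+th,.02,0,-.0075)[0]-cap;print(th,P@ex,P@ey,P@ez)
E
```

```text
[0.54645673 0.13657135 0.18443532] [-8.33639264 23.25729899 28.84675912] axial 32.69882989072111 torque [ 3.55034041  1.32754277 -0.02590786]
tip in cap frame -0.013388344169495045 0.023168238289676308 -0.0002720800019960934
0 -0.002229026746358241 0.025450371700191373 -0.0010513833425056824
0.2 -0.00689717140874079 0.024262743522466063 -0.0009963234007719496
0.4 -0.011551998886342561 0.022069764964192256 -0.001251593020276156
0.6 -0.01596382073945055 0.018809948527624267 -0.0018363109676846072
```

```bash
python3 - <<'E'
from h import *
cap=np.load("cap.npy")[:3]+[-.0015,0,.0045]
R=Ro.from_quat([.5,.866,0,0]).as_matrix();c=np.array([.5573,.1397,.1957])+R@[-.0015,-.016,.0175];print("cmd",c)
R2=R@Ro.from_euler('z',-38,degrees=True).as_matrix();p0=np.degrees(tip(cap,3.1,.02,0)[1])
for th in(.6,.7,.8,.9,1,1.1,1.2,1.3,1.4):
    P,psi,d=tip(cap,2.5+th,.02,-.003,-.0105);v=R2.T@(W(x,P)+[0,0,.025]-c)
    print(th,v.round(4),round(-((np.degrees(psi)-p0+180)%360-180),1))
E
```

```text
cmd [0.54419336 0.13040129 0.1782    ]
0.6 [-0.0001 -0.0008 -0.0009] -0.0
0.7 [ 0.0012 -0.0019 -0.0002] -6.6
0.8 [ 0.0026 -0.0024  0.0002] -13.2
0.9 [ 0.0041 -0.0031  0.0008] -19.7
1 [ 0.0056 -0.0041  0.0016] -26.1
1.1 [ 0.0071 -0.0054  0.0024] -32.4
1.2 [ 0.0087 -0.0069  0.0034] -38.6
1.3 [ 0.0101 -0.0089  0.0043] -44.5
1.4 [ 0.0115 -0.0111  0.0053] -50.3
```

Emit:
carry_out(
  commands=[
    [0, 0, 0, 0, 1],
    [0, 0, 0, 0, 1],
  ],
)

```text
time: 8.35
position: [0.5463, 0.1367, 0.1844]
tcp_rot: [0.19, 0.982, 0.007, 0.003]
force: [-7.5, 23.1, 24.6]
gripper_width: 0.0001
grasp_force: 18.9
```

```bash
python3 - <<'E'
from h import *
import cv2
p=robot.camera_params("wrist");w=robot.snapshot("wrist")[:,:,::-1];a=robot.snapshot("scene")[145:195,290:390,::-1]
b=robot.snapshot("side")[190:250,295:375,::-1]
cap=np.load("cap.npy")[:3]+[-.0015,0,.0045]
pr=proj(p,[W(x,cap)]);print(pr)
u,v=pr[0].astype(int);v0=min(max(v-120,0),220);u0=u-110
w=cv2.resize(w[v0:v0+180,u0:u0+200],(440,396),interpolation=cv2.INTER_CUBIC)
r=np.vstack([cv2.resize(a,(360,180),interpolation=cv2.INTER_CUBIC),cv2.resize(b,(360,270),interpolation=cv2.INTER_CUBIC)])
w=cv2.copyMakeBorder(w,0,54,0,0,cv2.BORDER_CONSTANT)
cv2.imwrite("pics/f.png",np.hstack([w,r]));cv2.imwrite("pics/f_side.png",b)
E
```

```text
[[276.03986006 279.1013185 ]]
```

View pics/f.png

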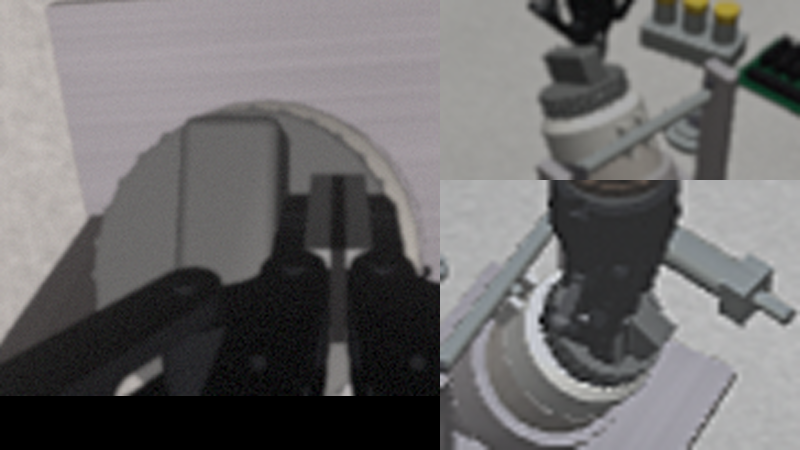

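```bash
sed -i 's/a\*.011\*tx+b\*.007\*ty+h/a*.011*tx+b*(.007 if h<.012 else .0125)*ty+h/' h.py; python3 - <<'E'
from h import *
cap=np.load("cap.npy")[:3]+[-.0015,0,.0045]
R=Ro.from_quat([.5,.866,0,0]).as_matrix();c=np.array([.5573,.1397,.1957])+R@[-.0015,-.016,.0175]
R2=R@Ro.from_euler('z',-38,degrees=True).as_matrix();p0=np.degrees(tip(cap,3.1,.02,0)[1])
P=tip(cap,3.1,.02,0,-.0075)[0]-cap;print(P@ex,P@ey,P@ez)
for th in(.6,.7,.8,.9,1,1.1,1.2,1.3,1.4):
    P,psi,d=tip(cap,2.5+th,.02,-.0045,-.0098);v=R2.T@(W(x,P)+[0,0,.025]-c)
    print(th,v.round(4),round(-((np.degrees(psi)-p0+180)%360-180),1),round(d,4))
E
```

```text
-0.015745610920999888 0.024054342297640814 -0.001836371072251317
0.6 [ 0.0003  0.0029 -0.0016] -0.0 0.0187
0.7 [ 0.0019  0.0021 -0.0007] -6.6 0.02
0.8 [ 0.0037  0.0016 -0.0001] -13.2 0.0218
0.9 [0.0055 0.0008 0.0007] -19.7 0.0236
1 [ 0.0074 -0.0003  0.0017] -26.1 0.0253
1.1 [ 0.0093 -0.0017  0.0028] -32.4 0.0271
1.2 [ 0.0112 -0.0034  0.0039] -38.6 0.0287
1.3 [ 0.013  -0.0055  0.0051] -44.5 0.0304
1.4 [ 0.0146 -0.0081  0.0062] -50.3 0.0317
```

Emit:
carry_out(
  commands=[
    [0.001, 0, -0.001, 0, 1],
    [0.002, 0, -0.001, -6, 1],
    [0.0035, -0.0005, -0.0005, -13, 1],
    [0.0055, -0.001, 0.0005, -19, 1],
    [0.0075, -0.002, 0.0015, -26, 1],
    [0.0095, -0.0035, 0.0025, -32, 1],
    [0.0095, -0.0035, 0.0025, -32, 1],
  ],
)

```text
time: 9.2
position: [0.5351, 0.137, 0.1804]
tcp_rot: [-0.089, 0.996, 0.006, 0.004]
force: [-7.1, 23.7, 21.7]
gripper_width: -0.0002
grasp_force: 12.6
```

```bash
python3 - <<'E'
from h import *
cap=np.load("cap.npy")[:3]+[-.0015,0,.0045]
s=robot.observe();Rz=Ro.from_euler('z',-x[2]);f=Rz.apply(s["force"]);print("f ex,ey,ez",f@ex,f@ey,f@ez,s["torque"])
q=Rz.apply(s["position"]-[x[0],x[1],.025])-cap;print("tip",q@ex,q@ey,q@ez)
for th in(.7,.8,.9,1,1.1,1.2):
    P=tip(cap,2.5+th,.02,0,-.0075)[0]-cap;print(th,P@ex,P@ey,P@ez)
E
```

```text
f ex,ey,ez -1.6532128922304086 20.14081451052283 25.99715918439332 [ 3.07267068  1.03151952 -0.02636478]
tip -0.024844825899183163 0.01991557123183918 0.0016802054125126572
0.7 -0.018090270642638892 0.023306010491206453 -0.0017741233040034362
0.8 -0.020402621129161774 0.02279299610415869 -0.0014532732677428998
0.9 -0.0228751799488175 0.022013442566191137 -0.001214208700824481
1 -0.025468426501288464 0.02090760748116107 -0.0010582240145353531
1.1 -0.028133726424636143 0.01944356748443007 -0.000983583924438022
1.2 -0.030808991172731965 0.01759006069669173 -0.0009861301976481682
```

Emit:
carry_out(
  commands=[
    [0.0025, -0.0006, 0.001, -6, 1],
    [0.005, -0.0015, 0.002, -12, 1],
    [0.008, -0.003, 0.003, -18, 1],
    [0.009, -0.004, 0.003, -20, 1],
    [0.009, -0.004, 0.003, -20, 1],
  ],
)

```text
time: 9.7
position: [0.5267, 0.1335, 0.1771]
tcp_rot: [-0.26, 0.966, 0.007, 0.005]
force: [-7.8, 32.4, 20.6]
gripper_width: 0.0001
grasp_force: 15.8
```

```bash
python3 - <<'E'
from h import *
cap=np.load("cap.npy")[:3]+[-.0015,0,.0045]
s=robot.observe();Rz=Ro.from_euler('z',-x[2]);f=Rz.apply(s["force"]);print("f ex,ey,ez",f@ex,f@ey,f@ez,s["torque"])
q=Rz.apply(s["position"]-[x[0],x[1],.025])-cap;print("tip",q@ex,q@ey,q@ez)
for th in(1.1,1.2,1.3,1.4):
    P=tip(cap,2.5+th,.02,0,-.0075)[0]-cap;print(th,P@ex,P@ey,P@ez)
# rib edge angle from wrist view: shown numerically as dark line via Hough
import cv2
w=robot.snapshot("wrist");p=robot.camera_params("wrist");cv2.imwrite("pics/g.png",w[:,:,::-1])
g=cv2.GaussianBlur(cv2.cvtColor(w,cv2.COLOR_RGB2GRAY),(3,3),0)
L=cv2.createLineSegmentDetector().detect(g)[0][:,0]
C=proj(p,W(x,cap))[0];f0=200/np.tan(np.radians(p["fov_y"]/2));n=Rz.inv().apply(ez);c0=np.array(W(x,cap))+.03*n
def back(u):
    sl=(np.array(u)-[p["cx"],p["cy"]])/f0;r=p["R"].T@np.r_[sl*(1-p["k1"]*sl@sl),1];o=-p["R"].T@p["t"]
    X=o+r*((c0-o)@n)/(r@n);d=Rz.apply(X-c0);return np.array([d@ex,d@ey])
for l in L:
    a,b=back(l[:2]),back(l[2:]);d=b-a
    if np.linalg.norm(d)>.02 and max(np.linalg.norm(a),np.linalg.norm(b))<.05:
        print((a*1e3).round(),(b*1e3).round(),"phi",round(np.arctan2(d[1],d[0])%np.pi,2))
E
```

```text
f ex,ey,ez -5.218451908140953 28.094434210251425 26.825198249549427 [4.25984652 0.97719308 0.21180098]
tip -0.032400951939064754 0.013804211881778963 0.002244828507935506
1.1 -0.028133726424636143 0.01944356748443007 -0.000983583924438022
1.2 -0.030808991172731965 0.01759006069669173 -0.0009861301976481682
1.3 -0.03342397601547574 0.015329402385309537 -0.0010600516646643607
1.4 -0.035792016654290576 0.012540258549638243 -0.0011986942651693153
[  6. -14.] [-13. -33.] phi 0.77
[-15. -33.] [-29. -19.] phi 2.34
[-14. -29.] [  2. -13.] phi 0.77
```

Emit:
carry_out(
  commands=[
    [0.001, 0.003, -0.004, 0, 1],
    [0.003, 0.006, -0.01, 0, 1],
    [0.007, 0.012, -0.02, 0, 1],
    [0.012, 0.02, -0.035, 0, 1],
    [0.016, 0.024, -0.06, 0, 1],
    [0.02, 0.026, -0.1, 0, 1],
    [0.02, 0.026, -0.14, 0, 1],
    [0.02, 0.026, -0.17, 0, 1],
    [0.02, 0.026, -0.17, 0, 1],
  ],
)

```text
time: 10.65
position: [0.4974, 0.1379, 0.3482]
tcp_rot: [-0.259, 0.966, -0.001, 0.005]
force: [1.3, -0.2, -0.1]
gripper_width: 0.0
grasp_force: 0.0
```

```bash
python3 - <<'E'
from h import *
import cv2
cap=np.load("cap.npy")[:3]+[-.0015,0,.0045];Rz=Ro.from_euler('z',-x[2])
s=robot.observe();print(s["position"],s["force"])
w=robot.snapshot("wrist");p=robot.camera_params("wrist");cv2.imwrite("pics/h.png",w[:,:,::-1])
g=cv2.GaussianBlur(cv2.cvtColor(w,cv2.COLOR_RGB2GRAY),(3,3),0)
L=cv2.createLineSegmentDetector().detect(g)[0][:,0]
f0=200/np.tan(np.radians(p["fov_y"]/2));n=Rz.inv().apply(ez)
for rise in(0,.01):
  c0=np.array(W(x,cap))+(.03+rise)*n
  def back(u):
    sl=(np.array(u)-[p["cx"],p["cy"]])/f0;r=p["R"].T@np.r_[sl*(1-p["k1"]*sl@sl),1];o=-p["R"].T@p["t"]
    X=o+r*((c0-o)@n)/(r@n);d=Rz.apply(X-c0);return np.array([d@ex,d@ey])
  for l in L:
    a,b=back(l[:2]),back(l[2:]);d=b-a
    if np.linalg.norm(d)>.018 and max(np.linalg.norm(a),np.linalg.norm(b))<.05:
        print(rise,(a*1e3).round(),(b*1e3).round(),"len",round(np.linalg.norm(d)*1e3),"phi",round(np.arctan2(d[1],d[0])%np.pi,2))
# scene-picture change of the cap: compare with first pictures via correlation shift of upper cap edge
for nme,fn,(r0,r1,c0_,c1) in(("scene","scene0",(148,178,312,345)),):
    im=cv2.imread(f"pics/{fn}.png",0)
    now=cv2.cvtColor(robot.snapshot(nme),cv2.COLOR_RGB2GRAY);cv2.imwrite("pics/scene_now.png",now)
    col=slice(318,342)
    for r in range(150,190,2):print(r,im[r,col].mean().round(),now[r,col].mean().round(),end=" | ")
nrm=proj(S,[W(x,cap),W(x,cap+.01*ez)]);print("scene shift per 10mm",nrm[1]-nrm[0])
E
```

```text
[0.49740579 0.13793307 0.34819702] [ 1.32893015 -0.17547156 -0.10053532]
0 [ 31. -30.] [ 11. -43.] len 23 phi 0.55
0 [-22. -36.] [-38. -15.] len 26 phi 2.2
0 [-38. -15.] [-34.  17.] len 32 phi 1.46
0 [ 8. 33.] [28. 22.] len 23 phi 2.63
0 [-16.  30.] [ 4. 34.] len 20 phi 0.16
0 [-33.  15.] [-17.  30.] len 22 phi 0.76
0 [27.  9.] [-15. -31.] len 58 phi 0.76
0 [-21. -28.] [24. 15.] len 62 phi 0.76
0.01 [ 32. -31.] [ 13. -43.] len 23 phi 0.55
0.01 [-20. -37.] [-35. -16.] len 25 phi 2.2
0.01 [-35. -16.] [-31.  15.] len 31 phi 1.46
0.01 [ 9. 30.] [29. 19.] len 22 phi 2.63
0.01 [-14.  28.] [ 6. 31.] len 20 phi 0.16
0.01 [-30.  13.] [-14.  28.] len 21 phi 0.76
0.01 [28.  7.] [-13. -32.] len 56 phi 0.76
0.01 [-18. -29.] [25. 12.] len 60 phi 0.76
150 146.0 154.0 | 152 147.0 134.0 | 154 136.0 104.0 | 156 126.0 88.0 | 158 126.0 77.0 | 160 114.0 72.0 | 162 102.0 73.0 | 164 96.0 79.0 | 166 85.0 81.0 | 168 84.0 81.0 | 170 84.0 92.0 | 172 92.0 110.0 | 174 106.0 132.0 | 176 131.0 137.0 | 178 142.0 153.0 | 180 133.0 142.0 | 182 112.0 115.0 | 184 107.0 111.0 | 186 111.0 110.0 | 188 110.0 107.0 | scene shift per 10mm [-0.99459249 -2.836296  ]
```

```bash
python3 - <<'E'
from h import *
import cv2
e=cv2.cvtColor(cv2.imread("pics/e.png")[:300,500:],cv2.COLOR_BGR2GRAY)
now=cv2.imread("pics/scene_now.png",0)[132:245,290:400];now=cv2.resize(now,(300,300),interpolation=cv2.INTER_CUBIC)
# cap lower rim -> white tub: e crop approx x 580-640, y 90-125
for c in range(85,135,8):
    print(c,[int(v) for v in e[80:136:4,c:c+8].mean(1)],[int(v) for v in now[80:136:4,c:c+8].mean(1)])
sb=cv2.resize(cv2.cvtColor(cv2.imread("pics/e.png")[300:,500:],cv2.COLOR_BGR2GRAY),(120,120),interpolation=cv2.INTER_AREA)
n2=cv2.cvtColor(robot.snapshot("side"),cv2.COLOR_RGB2GRAY)[170:290,265:385]
print("static part diff",np.abs(sb[85:,:].astype(int)-n2[85:]).mean(),"bar region",np.abs(sb[20:50,28:50].astype(int)-n2[20:50,28:50]).mean())
E
```

```text
85 [114, 120, 88, 84, 88, 77, 53, 58, 52, 69, 107, 156, 153, 133] [58, 64, 85, 76, 56, 58, 53, 63, 90, 95, 107, 154, 152, 132]
93 [64, 64, 62, 63, 78, 73, 62, 59, 58, 90, 109, 159, 162, 135] [59, 76, 87, 69, 61, 62, 59, 85, 106, 100, 106, 158, 161, 135]
101 [66, 64, 64, 65, 78, 64, 64, 62, 73, 111, 134, 168, 165, 126] [63, 88, 82, 67, 64, 61, 74, 116, 120, 116, 132, 167, 163, 125]
109 [81, 77, 77, 80, 71, 66, 64, 69, 113, 133, 159, 169, 154, 120] [79, 85, 69, 67, 64, 70, 113, 134, 129, 131, 158, 168, 153, 119]
117 [85, 87, 86, 75, 67, 65, 67, 104, 133, 155, 167, 163, 135, 125] [83, 68, 68, 63, 71, 118, 135, 135, 133, 152, 166, 163, 135, 124]
125 [85, 82, 72, 64, 71, 68, 98, 136, 153, 168, 166, 143, 125, 123] [66, 65, 62, 66, 110, 139, 132, 135, 152, 167, 165, 143, 129, 130]
133 [121, 92, 84, 70, 78, 119, 144, 158, 167, 166, 146, 136, 137, 106] [104, 100, 112, 139, 145, 143, 144, 157, 166, 164, 145, 138, 121, 98]
static part diff 1.2942857142857143 bar region 2.537878787878788
```

```bash
python3 -c "
from bench import robot
print(robot.job_done())"
```

```text
the job is handed in; nothing more can be done
None
```

The job is handed in, finished at about 11 s of the 58 s allowed: the keeper bar is shut in its catch, and the cap turned about 1.35 rad to its stop and sprang up roughly 10 mm, by the camera images; the bystanders were not touched and the arm is clear.

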